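# Knock a stuck chocolate out of its mould

### The arm

A 7-joint arm with a two-finger parallel gripper is mounted at the origin on the work surface. World frame = base frame: x ahead of the robot, y to its left, z up, the work surface at z = 0. Lengths are in m, angles in rad, forces in N, time in s.
With the tool pointing down it reaches from about 0.425 to 0.95 m from the base axis. Payload 4.7 kg.
Tool frame: the origin (TCP) lies between the finger pads; the fingertips stand 25 mm ahead of it and the grasp point (between the pads) lies 6 mm ahead of it; z points along the fingers, y is the line along which they close (so a half turn about z gives the same grasp; the last joint's range is limited). The gripper opens to 85 mm and grips with 20 to 120 N. Pads are 22 mm wide; open, the fingers measure 114 mm over their backs; the gripper's body (76 mm by 85 mm) begins 54 mm behind the grasp point. The pads swing forward as they close: fully open they stand 13 mm farther back than shut.
Start: joints at [-1.282, 0.469, -0.049, 1.532, 0.024, 1.141, -0.082], TCP at [0.211, 0.641, 0.256] pointing down, gripper open.
Joint ranges: [-2.59, 2.59], [-0.33, 1.99], [-1.39, 1.29], [0.1, 2.45], [-1.04, 4.18], [0.21, 1.99], [-2.66, 2.66]. Speed limits (rad/s): [2.57, 2.57, 3.14, 3.14, 3.14, 3.14, 3.14].

### API

Orientations are given as a 3x3 rotation matrix whose columns are the frame's x, y, z axes.
In Python, from rig import * gives the robot as it stands. Calls block until the motion is done:
- movep(position, orientation): joint-space move of the TCP to a pose.
- move_l(position, attitude=None, feed=0.15, until_force=None): straight line of the TCP; attitude=None keeps the orientation; feed is the mean speed in m/s. With until_force (N) it stops when the force on the tool has changed by that much, and returns True; else False.
- move_joints(angles): joint-space move.
- command_gripper(opening, newtons=None): finger opening in m; newtons is the grip in N (None keeps the last); returns when the fingers have stopped.
- sleep(seconds).
- inverse_kinematics(position, orientation): joint angles nearest the present ones, or None.
- sense(): the state.
- camera(name): name is "side" or "top"; returns (picture, depth): 400x640x3 uint8, red, green, blue; 400x640 float32, m along the optical axis (not along the pixel's ray), 0 where there is no reading.
- camera_params(name): a dict with "K" (3x3 intrinsics, pixels), "position" and "rotation" of the camera in the world. Camera axes: x right, y down, z forward; pixel columns grow to the right and rows downward; lengths in m; the calibration is good to about 2 mm. A picture is of the moment at which its call begins. camera_params takes no time and is no camera call.
A pose or a line that the arm cannot do raises Unreachable and nothing moves.
- finish_job(): hands the job in; it is judged then, once.
The state is a dict: "time_s": time; "joint_pos": joint angles; "qd": joint speeds; "joint_efforts": joint torques, N m; "position": TCP position; "tcp_rot": TCP orientation; "wrist_force": force on the tool from outside, world axes, zero at the start; "ft_torque": the same for the moment, N m; "finger_gap": finger opening in m; "gripper_force": force on a finger pad.
Only numpy, scipy, OpenCV 4.12 (cv2) and the standard library are available. Lean on these libraries where they do the work, as an engineer would, in place of code of your own. Each camera call takes 0.05 s, during which the arm holds its last target. There are 200 camera calls.

### The job

The chocolate is stuck in the mould: bring the stirrup-shaped knockout in around the mould's free end, feel for the hole underneath with its rod, lightly, and push up gently until you feel the collar pressing home against the mould's underside, so that the chocolate stands proud. Stand the knockout back upright on the bench clear of the mould, then lift the chocolate out and lay it flat in the tray beside the finished one, without forcing or knocking anything and leaving everything else where it is.

Things in the scene. Friction and masses are not known exactly. Their poses are not given: they have to be found in the camera images.
- mould: Aluminium mould block 74 x 74 x 30 mm, underside 100 and top 130 mm above the bench, held like a bracket by a column on its local +y side; nothing stands beside or beneath its free -y end. Fixed. Origin: on the bench straight under the cavity's axis; x, y along the block's sides, z up.
- column (a point): Top centre of the grey column, local y = 88 mm, 130 mm high, 44 (x) x 34 (y) mm; a 50 mm wide arm joins it to the block. Its foot, 8 mm high, spans local x +-65 and y 55 to 141 mm.
- cavity (a point): Centre of the mouth of the round cavity in the mould's top, 45.5 mm wide, 22 mm deep, over an 8 mm thick base plate with the knockout hole in it. Small sprung pads in its +y and -y sides grip the chocolate and keep it at any height; pushing it out against them takes about 7 to 14 N.
- under (a point): Middle of the mould's underside, on the cavity's axis, 100 mm above the bench; not seen from above. The 11.5 mm round knockout hole (sharp edge) is near it: its 8 mm thick base plate does not sit true, so the hole may lie up to 5.5 mm off along the mould's y, either way (x = 0), and must be found by feel. Else the underside is flat out to the block's sides.
- knockout: Steel stirrup standing on the bench, about 0.45 kg. Origin: centre of the foot's underside, z up. Foot 120 (x) x 46 (y) x 8 mm; flat uprights 8 x 12 mm at x = +-54 mm (100 mm clear between them), a bar across the top, and a stepped rod pointing up from the middle of the foot. Its x stays along the mould's x as it goes in around the mould along y.
- collar (a point): Centre of the shoulder of the knockout's stepped rod, 42 mm above the foot's underside: below it the collar, 18 mm in diameter, above it the rod, 9 mm in diameter and 23 mm long. With this shoulder against the mould's underside the chocolate has been raised 15 mm. Lifted on past this contact, the load rises by some 15 N a millimetre.
- tip (a point): Centre of the rod's top end, 65 mm above the underside of the knockout's foot; flat, no chamfer. Axes as the knockout's.
- grip (a point): Centre of the knockout's wooden handle bar, 120 (x) x 14 (y) x 20 mm, 158 mm above the underside of its foot, to be pinched from above across its 14 mm (along y). Axes as the knockout's.
- piece: Round dark chocolate with two pale stripes, 44 mm in diameter, 20 mm thick, 45 g, rigid, stuck in the mould's cavity, its top 2 mm below the mould's top. Origin: centre of its underside, z up. After the push it stands 13 mm proud and can be pinched across its diameter and drawn straight up.
- tray: Shallow aluminium tray, fixed to the bench, 170 (x) x 110 (y) mm outside, rim 14 mm high and 3 mm thick, floor 3 mm thick. Origin: centre of its underside. The -x half holds the finished chocolate, the +x half is free (its middle is at local x = 40 mm, y = 0).
- finished: Finished chocolate, same as the stuck one, lying in the -x half of the tray; must stay where it is. Origin: centre of its underside.
- jar: Jar 64 mm in diameter and 110 mm high standing behind the work; must stay where it is. Origin: centre of its underside.
- cup: White cup 72 mm in diameter and 70 mm high standing behind the work; must stay where it is. Origin: centre of its underside.
Things that resemble listed ones, but are neither listed nor needed, are in the scene too. Of the things that look like the mould, the smallest one is meant.

How it is judged:
On the way, in this order (a step that is already met when the one before it is completed fails the run):
1. the knockout's rod has gone up through the hole, collar pressed home against the mould's underside (within 1.5 mm, at least 3 N), and has raised the chocolate by at least 12 mm (z of tip in the frame of mould above 0.1215 m and horizontal distance between tip and cavity below 0.008 m and z of piece in the frame of mould above 0.12 m and horizontal distance between piece and cavity below 0.006 m and contact force between knockout and mould above 3 N), for 0.2 s.
2. the knockout stands upright on the bench again, let go and clear of the mould, with the chocolate still in the mould (height (world z) of knockout below 0.006 m and angle between knockout's own z axis and vertical below 0.1 rad and horizontal distance between knockout and mould above 0.07 m and contact force between the fingers and knockout below 0.1 N and horizontal distance between piece and cavity below 0.01 m), for 0.2 s.
At the end, for the whole second after the job is handed in: The chocolate lies flat (within 0.1 rad, stripes up) on the floor of the tray, at rest; the knockout stands upright (within 0.1 rad) at rest on the bench, its axis more than 70 mm from the mould's; the finished chocolate, jar and cup are where they were (within 15 mm) (x of piece in the frame of tray between -0.085 and 0.085 m and y of piece in the frame of tray between -0.055 and 0.055 m and z of piece in the frame of tray below 0.006 m and angle between each of piece, knockout's own z axis and vertical below 0.1 rad and linear speed of each of piece, knockout below 0.02 m/s and height (world z) of knockout below 0.006 m and horizontal distance between knockout and mould above 0.07 m); the robot touches nothing.
It fails at once if the knockout is forced against the mould with more than 22 N (contact force between knockout and mould above 22 N).
It fails at once if the rod presses on the chocolate with more than 22 N (contact force between knockout and piece above 22 N).
It fails at once if the robot presses on the mould with more than 25 N (contact force between the arm and mould above 25 N).
It fails at once if the chocolate is set down in the tray with more than 25 N (contact force between piece and tray above 25 N).
It fails at once if the finished chocolate, the jar or the cup is shifted by more than 15 mm (distance of any of finished, jar, cup from where it was at the start of the episode above 0.015 m).
It also fails if it takes over 72 s, if anything falls off the work surface, if the arm or the gripper's body presses on something with over 40 N, if the wrist force passes 120 N, or if a joint passes its speed limit or range.

## Working session

There is one attempt and no reset: what is moved stays moved. The work goes in short steps, each a Python script; the robot and the scene stay as the last script left them, time stands still between calls to the robot, and variables do not carry over. Pictures are saved under pics/ and viewed, at most 10 in all, crops included, and the job is handed in when it is done.

```bash
mkdir -p pics; python3 - <<'E'
from rig import *
import cv2,numpy as np
for n in("top","side"):
    p,d=camera(n); cv2.imwrite(f"pics/{n}0.png",p[:,:,::-1]); np.savez(f"{n}0.npz",p=p,d=d)
    print(n,camera_params(n))
s=sense();print(s)
E
```

```text
top {'K': array([[449.91346338,   0.        , 326.64240703],
       [  0.        , 449.91346338, 206.99219249],
       [  0.        ,   0.        ,   1.        ]]), 'position': array([2.94622122e-01, 3.35489024e-04, 1.35462912e+00]), 'rotation': array([[-0.01212527, -0.98880585,  0.14871437],
       [-0.99980399,  0.01431689,  0.0136754 ],
       [-0.01565144, -0.1485194 , -0.98878563]])}
side {'K': array([[403.38043972,   0.        , 325.32724059],
       [  0.        , 403.38043972, 205.13401108],
       [  0.        ,   0.        ,   1.        ]]), 'position': array([0.87196634, 0.51892569, 1.0613142 ]), 'rotation': array([[-0.80180337,  0.49912998, -0.32860405],
       [ 0.59744003,  0.65729949, -0.45937216],
       [-0.01329514, -0.56464737, -0.82522518]])}
{'time_s': 0.1, 'joint_pos': array([-1.28188062,  0.46939614, -0.04861592,  1.53356869,  0.02413043,
        1.14102761, -0.08232182]), 'qd': array([ 0.00168443, -0.00262543, -0.00117079, -0.00329486,  0.00138929,
        0.00088314,  0.00018982]), 'joint_efforts': array([ 1.20491059e-03, -5.11512136e+01, -4.64262231e-02, -2.38389337e+01,
        1.09014753e-02,  4.40108459e-03,  2.11991065e-07]), 'position': array([0.21076209, 0.64074109, 0.25534502]), 'tcp_rot': array([[-9.49932303e-01,  3.12455409e-01, -4.87780451e-04],
       [ 3.12455779e-01,  9.49930701e-01, -1.74608950e-03],
       [-8.22174836e-05, -1.81107664e-03, -9.99998357e-01]]), 'wrist_force': array([ 0.52488426,  0.05611405, -0.12125762]), 'ft_torque': array([-0.00248087,  0.00935087,  0.00976345]), 'gripper_force': 0.0, 'finger_gap': 0.08571081303673908}
```

View pics/top0.png

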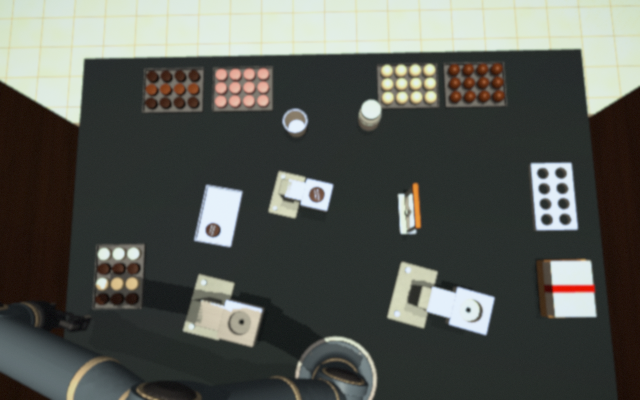

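View pics/side0.png

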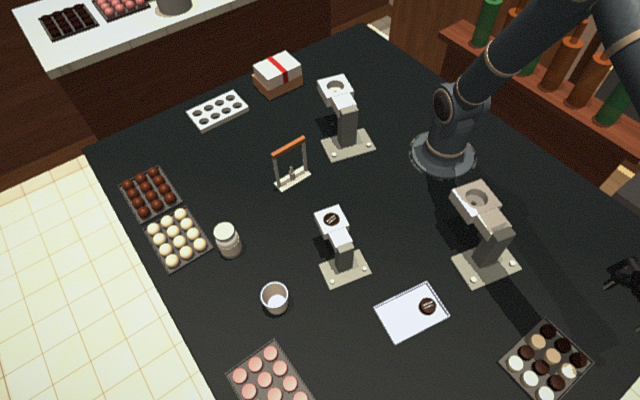

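The top view shows three things that look like the mould: A, the small white one with the dark chocolate at about (317,195); B, the beige one at (240,320); and C, the white one at (470,310). A fits, because it is the smallest and holds the striped chocolate. In the side view it is at (332,220). The knockout with the orange bar is at (410,208), the tray at (218,215), the cup at (295,122) and the jar at (370,115). Next I'll measure these and confirm with an enlarged crop.

```bash
cat > h.py <<'E'
import cv2,numpy as np
from rig import *
def cloud(n,d):
    c=camera_params(n);K=c["K"];v,u=np.mgrid[0:400,0:640]
    r=np.stack([(u-K[0,2])/K[0,0],(v-K[1,2])/K[1,1],np.ones_like(u,float)],-1)
    return (r*d[...,None])@c["rotation"].T+c["position"]
def ray(n,u,v,z):
    c=camera_params(n);K=c["K"]
    r=c["rotation"]@np.array([(u-K[0,2])/K[0,0],(v-K[1,2])/K[1,1],1]);p=c["position"]
    return p+r*(z-p[2])/r[2]
def onplane(n,m,z):   # mask -> world xy contour pts (pixels cast on plane z)
    c=max(cv2.findContours(m.astype(np.uint8),cv2.RETR_EXTERNAL,cv2.CHAIN_APPROX_NONE)[0],key=cv2.contourArea)
    return np.array([ray(n,*q[0],z)[:2] for q in c])
def rect(P):
    (c,s,a)=cv2.minAreaRect((P*1000).astype(np.float32));return np.round(c,1),np.round(s,1),round(a,2)
E
cat > m.py <<'E'
from h import *
import sys
D={n:np.load(n+"0.npz") for n in("top","side")}
roi=dict(top=dict(mould=(295,170,340,220),ko=(390,175,430,245),tray=(190,180,248,250)),
         side=dict(mould=(305,198,358,250),ko=(265,130,315,195),tray=(370,275,455,350)))
for n in D:
    p=D[n]["p"];d=D[n]["d"];W=cloud(n,d);hsv=cv2.cvtColor(p,cv2.COLOR_RGB2HSV)
    def box(k):
        m=np.zeros((400,640),bool);a,b,c,e=roi[n][k];m[b:e,a:c]=1;return m
    z=W[...,2]
    b=box("mould");m=b&(z>.122)&(z<.138)
    print(n,"block+arm cloud z",np.median(z[m]),m.sum())
    dark=m&(p.max(2)<110)
    P=onplane(n,dark,.128);print(" choc",P.mean(0),rect(P),cv2.minEnclosingCircle((P*1000).astype(np.float32)))
    white=m&(p.min(2)>90);white=cv2.morphologyEx(white.astype(np.uint8),cv2.MORPH_CLOSE,np.ones((3,3)))
    P=onplane(n,m,.13);print(" top(all)",rect(P)); P=onplane(n,white,.13);print(" white",rect(P), W[m].mean(0))
    b=box("ko");m=b&(hsv[...,0]<22)&(hsv[...,1]>130)&(hsv[...,2]>80)
    print(" handle z",np.percentile(z[m],[10,50,90]),m.sum(),rect(onplane(n,m,.168)))
    m2=m&(z>.163);print("  handle top",W[m2].mean(0) if m2.any() else None, rect(onplane(n,m2,.168)) if m2.any() else '')
    b=box("tray");m=b&(z<.03)&(p.min(2)>120)&(z>-.02)
    print(" tray",rect(onplane(n,m,.008)))
    dk=b&(p.max(2)<90)&(z>.012);P=onplane(n,dk,.023);print(" fin",rect(P))
    np.set_printoptions(precision=4,suppress=True)
t=cv2.resize(D["top"]["p"][150:260,180:440],None,fx=3,fy=3,interpolation=cv2.INTER_CUBIC)[:,:780]
s=cv2.resize(D["side"]["p"][125:295,255:375],None,fx=1.5,fy=1.5)
s=D["side"]["p"][125:295,250:380];s=cv2.resize(s,None,fx=2,fy=2)
im=np.zeros((600,780,3),np.uint8);im[:330]=t;im[330:600,:260]=s[:270];
cv2.imwrite("pics/crop1.png",im[:,:,::-1])
E
python3 m.py
```

```text
top block+arm cloud z 0.13032211776064584 876
 choc [0.52175836 0.05946932] (array([522. ,  59.3]), array([1.2, 6.3]), 63.29) ((521.7484130859375, 58.775535583496094), 3.131147861480713)
 top(all) (array([519.5,  60. ]), array([103.9,  75.4]), 75.89)
 white (array([519.5,  60. ]), array([103.9,  75.4]), 75.89) [0.51840948 0.05436655 0.13017083]
 handle z [0.00110216 0.16755924 0.17104204] 276 (array([ 475.4, -222.4]), array([124.1,  17.7]), 2.37)
  handle top [ 0.47511487 -0.22054202  0.17363424] (array([ 475.5, -221.9]), array([118.9,  15.3]), 1.7)
 tray (array([476.7, 348.1]), array([114.3, 174.3]), 79.15)
 fin (array([373. , 288.7]), array([0., 0.]), 0.0)
side block+arm cloud z 0.12956487412611456 1044
 choc [0.5154 0.0448] (array([515.3,  45.5]), array([38.9, 38.5]), 52.81) ((515.5149536132812, 44.55730056762695), 21.144912719726562)
 top(all) (array([525.5,  80.6]), array([144.1,  76.1]), 75.21)
 white (array([525.1,  79.3]), array([141.4,  76.1]), 75.21) [0.5229 0.073  0.1294]
 handle z [-0.0003  0.1668  0.1694] 190 (array([ 476.1, -219.9]), array([121.3,  19.8]), 1.43)
  handle top [ 0.4768 -0.2187  0.1673] (array([ 477.3, -217.8]), array([118.7,  15.9]), 1.22)
 tray (array([474.7, 346.1]), array([114.1, 173.3]), 79.12)
 fin (array([436.2, 364. ]), array([43.4, 39.2]), 4.91)
```

View pics/crop1.png

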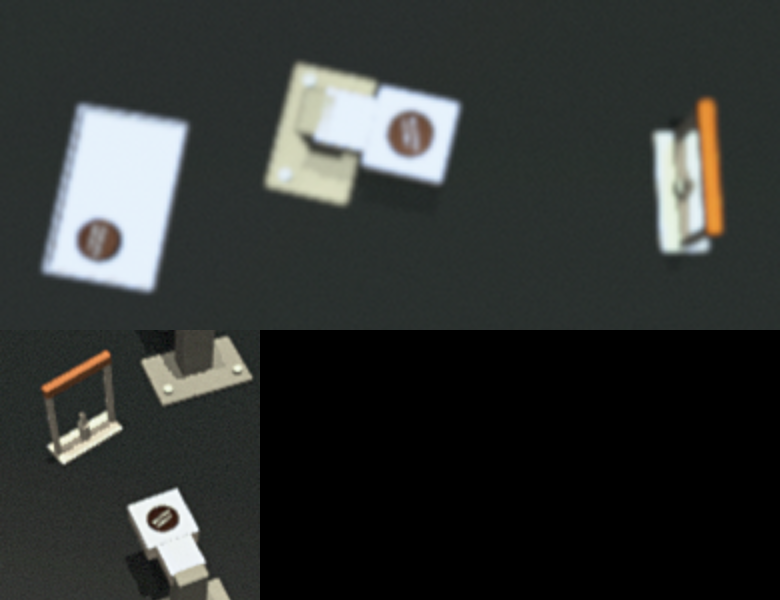

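The crop confirms that mould A is the smallest, with the striped chocolate in it and its free end toward -y. The crop also shows the orange-barred stirrup and the tray with the finished chocolate at (98,240). Next I'll refine the centres to sub-pixel, since the rod has only 1.25 mm of clearance in x.

```bash
cat > m2.py <<'E'
from h import *
np.set_printoptions(precision=4,suppress=True)
S=6
rois=dict(top=dict(choc=(300,180,332,210),fin=(200,220,226,245),mould=(300,172,338,218)),side=dict(choc=(318,208,346,230),fin=(415,293,442,320),mould=(308,200,356,245)))
def up(p,r):
    a,b,c,e=r;im=cv2.resize(p[b:e,a:c],None,fx=S,fy=S,interpolation=cv2.INTER_CUBIC).astype(float)
    return im,(a,b)
def pts(n,m,o,z):
    c=max(cv2.findContours(m.astype(np.uint8),cv2.RETR_EXTERNAL,cv2.CHAIN_APPROX_NONE)[0],key=cv2.contourArea)[:,0]
    return np.array([ray(n,o[0]+(q[0]+.5)/S-.5,o[1]+(q[1]+.5)/S-.5,z)[:2] for q in c])
for n in("top","side"):
    p=np.load(n+"0.npz")["p"]
    for k,z in(("choc",.128),("fin",.023)):
        im,o=up(p,rois[n][k]);m=(im[...,0]-im[...,2]>25)|(im.max(2)<120)
        m=(im.min(2)<130) if k=="choc" else m
        m=cv2.morphologyEx(m.astype(np.uint8),cv2.MORPH_CLOSE,np.ones((31,31)))
        # component at roi centre
        nl,L=cv2.connectedComponents(m);m=L==L[m.shape[0]//2,m.shape[1]//2]
        P=pts(n,m,o,z);print(n,k,cv2.fitEllipse((P*1000).astype(np.float32)))
    im,o=up(p,rois[n]["mould"]);m=im.min(2)>125
    m=cv2.morphologyEx(m.astype(np.uint8),cv2.MORPH_CLOSE,np.ones((25,25)))
    P=pts(n,m,o,.13)
    # edge lines in local frame
    th=np.radians(-14.5)
    for it in range(3):
        R=np.array([[np.cos(th),-np.sin(th)],[np.sin(th),np.cos(th)]]);c0=np.array([.516,.0455])
        q=(P-c0)@R
        ok=abs(q[:,1])<.027
        sl=[];E=[]
        for s in(-1,1):
            w=ok&(abs(q[:,0]-s*.037)<.005);f=np.polyfit(q[w,1],q[w,0],1);sl.append(f[0]);E.append(f[1])
        th-=np.mean(sl)
    w=(abs(q[:,1]+.037)<.005)&(abs(q[:,0])<.028);ye=q[w,1].mean()
    print(n,"yaw",np.degrees(th),"x edges",np.array(E)*1e3,"slopes",sl,"y end",ye*1e3,"centre",c0+R@[np.mean(E),ye+.037])
    hsv=cv2.cvtColor(p,cv2.COLOR_RGB2HSV)
    r=(405,175,430,245) if n=="top" else (268,132,312,165)
    im,o=up(p,r);m=(im[...,0]-im[...,2]>70)
    print(n,"bar",rect(pts(n,m,o,.168)))
E
python3 m2.py
```

```text
top choc ((515.5243530273438, 45.431739807128906), (39.000553131103516, 40.228057861328125), 43.39314651489258)
top fin ((431.20330810546875, 359.3617858886719), (35.47430419921875, 42.04469680786133), 168.70635986328125)
top yaw -13.96212896934875 x edges [-39.9204  38.1956] slopes [np.float64(-0.00013428792923319503), np.float64(0.00013423379259087576)] y end -38.99974518850679 centre [0.5147 0.0438]Traceback (most recent call last):
  File "m2.py", line 38, in <module>
    print(n,"bar",rect(pts(n,m,o,.168)))
                       ~~~^^^^^^^^^^^^
  File "m2.py", line 10, in pts
    return np.array([ray(n,o[0]+(q[0]+.5)/S-.5,o[1]+(q[1]+.5)/S-.5,z)[:2] for q in c])
                     ~~~^^^^^^^^^^^^^^^^^^^^^^^^^^^^^^^^^^^^^^^^^^^^^
  File "h.py", line 8, in ray
    c=camera_params(n);K=c["K"]
ValueError: time passes only in moves, steps and waits
```

```bash
python3 - <<'E'
s=open('h.py').read()
s=s.replace("def cloud","_cp={}\ndef cp(n):\n    if n not in _cp:_cp[n]=camera_params(n)\n    return _cp[n]\ndef cloud",1)
a,b=s.split("def cloud");b=b.replace("camera_params(","cp(")
open('h.py','w').write(a+"def cloud"+b)
E
python3 m2.py
```

```text
top choc ((515.5243530273438, 45.431739807128906), (39.000553131103516, 40.228057861328125), 43.39314651489258)
top fin ((431.20330810546875, 359.3617858886719), (35.47430419921875, 42.04469680786133), 168.70635986328125)
top yaw -13.96212896934875 x edges [-39.9204  38.1956] slopes [np.float64(-0.00013428792923319503), np.float64(0.00013423379259087576)] y end -38.99974518850679 centre [0.5147 0.0438]
top bar (array([ 475. , -221.7]), array([122.7,  17.4]), 1.38)
side choc ((513.39501953125, 35.15966796875), (64.16175079345703, 87.57099914550781), 86.4544677734375)
side fin ((426.6874694824219, 364.87005615234375), (40.8157958984375, 80.10888671875), 88.98490905761719)
side yaw -13.734214623083824 x edges [-38.4739  37.7381] slopes [np.float64(-0.006249946202327825), np.float64(0.006249926520496954)] y end -38.37830954924083 centre [0.5153 0.0442]
side bar (array([ 475.6, -220.1]), array([121.7,  17.7]), 1.3)
```

Fixes from both views:

| Thing | Position (m) | Yaw |
|---|---|---|
| Mould | (0.5153, 0.045) | -14° |
| Bar | (0.4753, -0.221), top at z ≈ 0.168 | 1.35° |
| Tray | (0.4757, 0.347) | -10.9° |

All the measured sizes agree with those given. Next I'll grasp the knockout.

```bash
cat >> h.py <<'E'
np.set_printoptions(precision=4,suppress=True)
def Rz(deg):
    t=np.radians(deg);a,b=-np.sin(t),np.cos(t)
    return np.array([[-b,a,0],[a,b,0],[0,0,-1.]])
C=np.array([.5153,.0450]);YAW=-14.
def loc(x,y,z):   # mould-local -> world (z = world)
    t=np.radians(YAW);c,s=np.cos(t),np.sin(t)
    return np.array([C[0]+c*x-s*y,C[1]+s*x+c*y,z])
def st(t=""):
    s=sense();print(t,"t",round(s["time_s"],2),s["position"],"F",s["wrist_force"],"gap",round(s["finger_gap"],4),"gf",round(s["gripper_force"],1));return s
E
python3 - <<'E'
from h import *
B=[.4753,-.221]
s=sense();p=s["position"];move_l([p[0],p[1],.33],feed=.2)
movep([*B,.30],Rz(1.35));command_gripper(.05)
move_l([*B,.162],feed=.15,until_force=6);st("down")
command_gripper(0.0,100);st("grip")
move_l([*B,.187],feed=.08);st("lift")
p,d=camera("side");cv2.imwrite("pics/g1.png",cv2.resize(p[100:260,220:420],None,fx=3,fy=3)[:,:,::-1])
E
```

```text
down t 5.28 [ 0.4758 -0.2214  0.1628] F [0.2183 0.7173 0.2595] gap 0.0505 gf 0.0
grip t 5.71 [ 0.4758 -0.2217  0.1627] F [-0.9524 -1.4872  4.1331] gap 0.0129 gf 98.6
lift t 6.17 [ 0.4753 -0.2206  0.1871] F [ 0.0126 -0.1451 -5.4494] gap 0.0123 gf 97.5
```

View pics/g1.png

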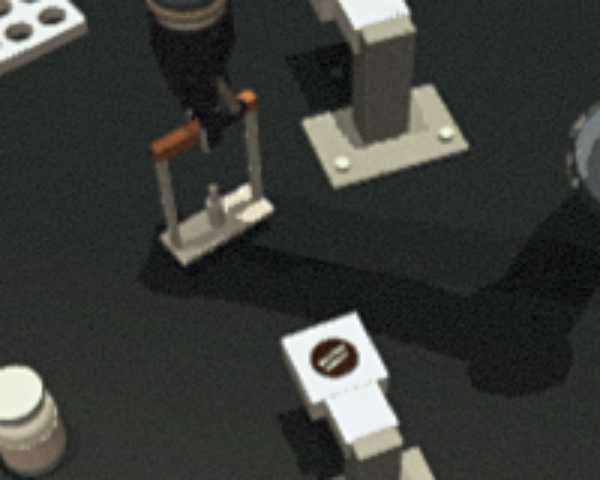

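The knockout is held level and clear of the bench: in the crop the bar is at (205,125) and the foot at (215,225). Next I'll bring it in around the free end and probe lightly.

```bash
cat > feel.py <<'E'
from h import *
def probe(x,y,zs=.1945,ze=.2015,F=2.5):
    move_l(loc(x,y,zs),feed=.04)
    hit=move_l(loc(x,y,ze),feed=.012,until_force=F)
    s=st(f"probe {x*1e3:.1f} {y*1e3:.1f} hit={hit}")
    return hit,s["position"][2]
E
python3 - <<'E'
from feel import *
movep(loc(0,-.15,.187),Rz(YAW));st("pre")
move_l(loc(0,0,.187),feed=.08);st("in")
for y in(0,2,-2,4,-4,5.5,-5.5):
    hit,z=probe(0,y*1e-3)
    if not hit or z>.2005: print("FOUND",y);break
else: move_l(loc(0,0,.1935),feed=.05)
E
```

```text
pre t 6.78 [ 0.4789 -0.0994  0.1866] F [-0.0216 -0.4748 -4.9501] gap 0.0125 gf 97.7
in t 8.8 [0.5152 0.0445 0.1871] F [ 0.2973 -0.2962 -5.4352] gap 0.0128 gf 97.7
probe 0.0 0.0 hit=True t 9.55 [0.514  0.0452 0.1972] F [-0.8765  0.0485 -5.8189] gap 0.0125 gf 98.6
probe 0.0 2.0 hit=False t 10.53 [0.5158 0.047  0.2015] F [ 0.4007  0.3752 -5.0602] gap 0.0123 gf 98.6
FOUND 2
```

```bash
python3 - <<'E'
from feel import *
y=.002
for z in(.207,.210,.214,.218,.2190):
    h=move_l(loc(0,y,z),feed=.012,until_force=15);s=st(f"{z} {h}")
    if h:break
E
```

```text
0.207 False t 11.14 [0.5154 0.047  0.2063] F [  2.507   -1.2422 -16.9744] gap 0.0127 gf 97.4
0.21 False t 11.54 [0.5156 0.0469 0.21  ] F [  1.82    -1.0739 -15.4053] gap 0.0127 gf 97.7
0.214 False t 12.03 [0.5158 0.0469 0.2143] F [  0.4006  -0.7087 -13.2781] gap 0.0123 gf 98.1
0.218 False t 12.51 [0.5158 0.0469 0.2182] F [ -0.2149  -0.2972 -13.6498] gap 0.0128 gf 98.0
0.219 False t 12.76 [0.5158 0.0469 0.2191] F [  1.5251  -0.9234 -14.3541] gap 0.0127 gf 97.9
```

```bash
python3 - <<'E'
from feel import *
y=.002;z=.2192
while z<.2232:
    z+=.00025;move_l(loc(0,y,z),feed=.006);sleep(.08)
    f=np.mean([sense()["wrist_force"]],0);print(round(z,5),sense()["position"][2],f)
    if f[2]<-20.5:break
sleep(.4);st("home")
E
```

```text
0.21945 0.21940435856826213 [  1.3138  -0.2848 -14.5918]
0.2197 0.2196677532884727 [  0.2393  -0.2989 -15.3356]
0.21995 0.21993551705457007 [  1.015   -0.2694 -15.2079]
0.2202 0.22020548055613579 [ -0.0112  -0.3143 -14.7339]
0.22045 0.22048666198498798 [  0.3947  -0.7092 -15.128 ]
0.2207 0.22073443847102678 [ -0.345    0.2069 -13.7587]
0.22095 0.22086767986549258 [  0.8193  -0.2835 -16.3881]
0.2212 0.2209234711814502 [  1.5693  -0.6368 -20.2399]
0.22145 0.22099515163876407 [  2.1897  -1.4568 -24.7827]
home t 16.16 [0.5155 0.047  0.221 ] F [  1.6778  -0.8588 -24.8781] gap 0.0124 gf 97.4
```

The collar is home, with a clear load rise of about 10 N held for more than 0.4 s. Now I'll withdraw the knockout and stand it on the bench.

```bash
python3 - <<'E'
from feel import *
move_l(loc(0,.002,.2185),feed=.01);st()
move_l(loc(0,.002,.187),feed=.05);st("low")
move_l(loc(0,-.16,.187),feed=.1);st("out")
move_l(loc(0,-.16,.166),feed=.05)
h=move_l(loc(0,-.16,.1615),feed=.015,until_force=3);st(f"bench {h}")
command_gripper(.03);sleep(.2);st("open")
p=loc(0,-.16,.30);move_l(p,feed=.12);st("up")
p,d=camera("top");cv2.imwrite("pics/t2.png",cv2.resize(p[150:260,260:440],None,fx=4,fy=4)[:,:,::-1]);np.savez("top1.npz",p=p,d=d)
E
```

```text
t 16.6 [0.5171 0.0467 0.2199] F [-0.2013  0.0143 -5.6973] gap 0.0123 gf 100.4
low t 17.38 [0.516  0.0468 0.1871] F [-0.5492 -0.4677 -5.5257] gap 0.0127 gf 100.5
out t 19.15 [ 0.4768 -0.1096  0.1869] F [-0.5804 -0.9413 -6.1056] gap 0.0123 gf 100.5
bench True t 20.02 [ 0.4765 -0.1106  0.1627] F [-2.1518 -0.2086  5.1592] gap 0.0129 gf 102.0
open t 20.53 [ 0.4753 -0.1096  0.1614] F [-0.7402 -0.1332 -0.1808] gap 0.0301 gf 0.0
up t 21.84 [ 0.4762 -0.1101  0.2994] F [0.2229 0.5403 0.9719] gap 0.0299 gf 0.0
```

View pics/t2.png

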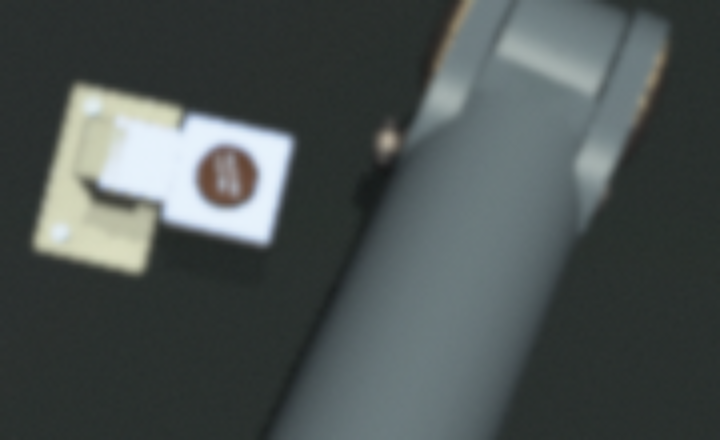

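The chocolate, at (227,175) in the crop, is centred in the mould, and the arm hides the knockout. I'll pinch the chocolate across mould y and draw it up.

```bash
python3 - <<'E'
from h import *
movep(loc(0,.0,.25),Rz(YAW));command_gripper(.058)
move_l(loc(0,0,.17),feed=.12);h=move_l(loc(0,0,.1525),feed=.03,until_force=3);s=st(f"down {h}")
if h: move_l(loc(0,0,s["position"][2]+.002),feed=.03)
command_gripper(.02,60);st("grip")
p,d=camera("side");
move_l(loc(0,0,.175),feed=.03);st("drawn")
p2,d=camera("side")
cv2.imwrite("pics/s3.png",np.hstack([cv2.resize(q[150:290,275:375],None,fx=4,fy=4) for q in(p,p2)])[:,:,::-1])
E
```

```text
down False t 24.53 [0.5154 0.0449 0.1525] F [-0.1116 -0.2929  1.1939] gap 0.0581 gf 0.0
grip t 24.82 [0.5158 0.0449 0.1535] F [-2.5856  0.3406  7.196 ] gap 0.0413 gf 62.5
drawn t 25.77 [0.5152 0.0451 0.175 ] F [-0.1309 -0.2944 -0.5116] gap 0.0409 gf 62.8
```

View pics/s3.png

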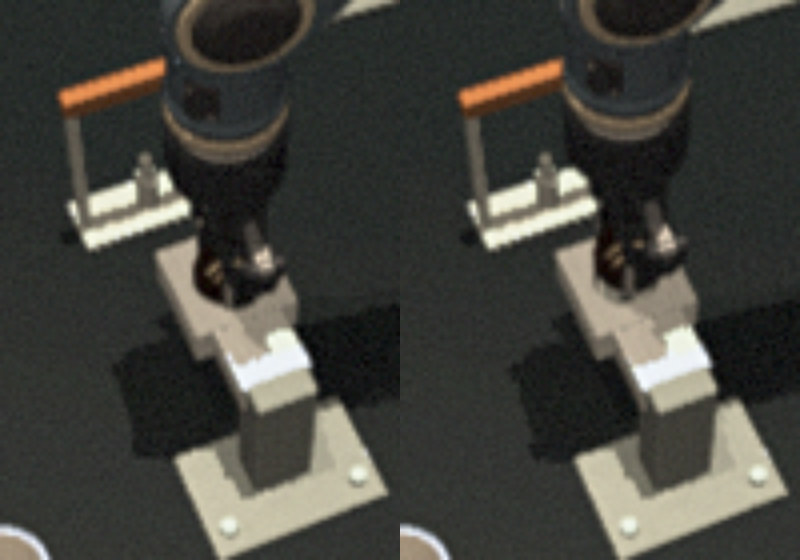

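The chocolate is in the fingers (gap 41 mm, pads 63 N), and the knockout stands upright at crop (115,170). On to the tray.

```bash
python3 - <<'E'
from h import *
a=-10.9;t=np.radians(a);T=np.array([.4757,.347])+.041*np.array([np.cos(t),np.sin(t)]);print(T)
move_l(loc(0,0,.21),feed=.08);st("up")
movep([*T,.12],Rz(a));move_l([*T,.045],feed=.08);st("near")
h=move_l([*T,.028],feed=.012,until_force=2.5);st(f"placed {h}")
p,d=camera("side")
if h:
    command_gripper(.058);sleep(.2);st("open")
    move_l([*T,.20],feed=.1);movep([.52,.19,.35],Rz(a))
    sleep(.3);p2,d2=camera("top");st("end")
    np.savez("top2.npz",p=p2,d=d2)
    cv2.imwrite("pics/s4.png",cv2.resize(p2[90:260,180:440],None,fx=3,fy=3)[:,:,::-1])
E
```

```text
[0.516  0.3392]
up t 26.41 [0.5153 0.0452 0.2103] F [-0.3507  0.5076 -0.2742] gap 0.0416 gf 62.8
near t 28.68 [0.5164 0.3394 0.0455] F [ 0.5352  0.5682 -0.2587] gap 0.0413 gf 62.8
placed True t 29.59 [0.5157 0.3393 0.0339] F [-0.6128  0.2528  3.9885] gap 0.0418 gf 63.6
open t 30.15 [0.515  0.339  0.0331] F [0.3719 0.1701 0.2867] gap 0.0584 gf 0.0
end t 33.17 [0.5198 0.1907 0.3493] F [ 0.478  -0.1644 -0.2871] gap 0.058 gf 0.0
```

View pics/s4.png

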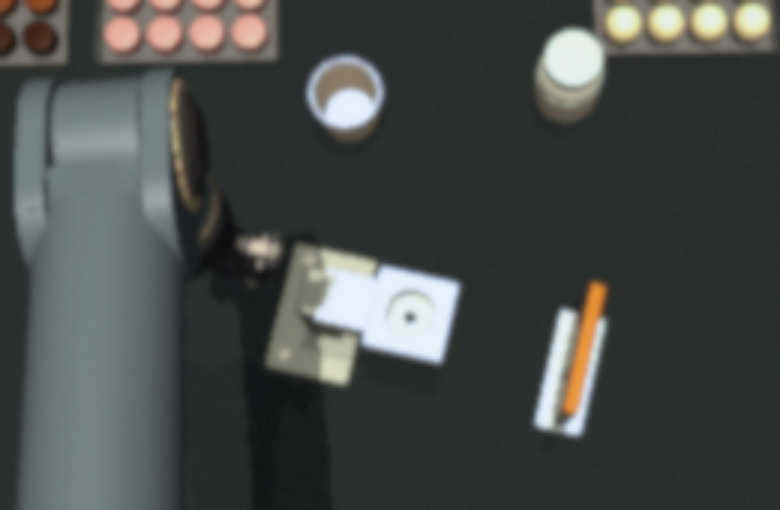

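The cavity is empty, with its hole at crop (410,316). The knockout stands upright at (580,350), and the cup and jar haven't moved. The arm hides the tray, so I'll check it with the side camera before handing in.

```bash
python3 - <<'E'
from h import *
p,d=camera("side");cv2.imwrite("pics/s5.png",cv2.resize(p[260:360,350:480],None,fx=4,fy=4)[:,:,::-1])
E
```

```text
(no output)
```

View pics/s5.png

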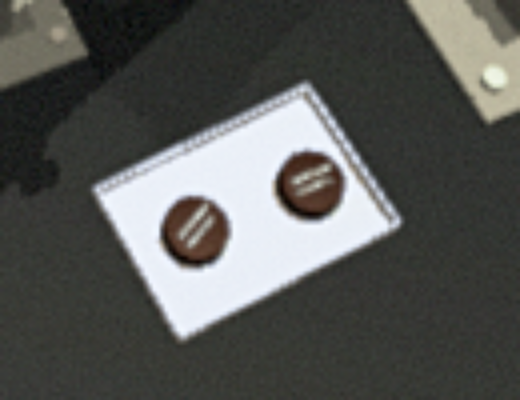

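Both chocolates lie flat in the tray with their stripes up: the new one at crop (196,232) and the finished one at (311,185). I'm handing in.

```bash
python3 -c "
from rig import *
print(finish_job())"
```

```text
the job is handed in; nothing more can be done
None
```

The job is handed in: the chocolate was pushed out and lies flat in the tray beside the finished one, and the knockout stands upright clear of the mould; no verdict came back.

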